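Open the basket clamp and hold it open

ROBOT

A 6-joint arm with a two-finger parallel gripper is mounted at the origin on the work surface. World frame = base frame: x ahead of the robot, y to its left, z up, the work surface at z = 0. Lengths are in m, angles in degrees, forces in N, time in s.
With the tool pointing down it reaches from about 0.325 to 0.775 m from the base axis. Payload 5.5 kg.
Tool frame: the origin (TCP) lies at the centre of the arm's flange, where the gripper is bolted on; the fingertips stand 182 mm ahead of it and the grasp point (between the pads) lies 163 mm ahead of it; z points along the fingers, y is the direction in which the jaws open and shut (so a half turn about z gives the same grasp; the last joint's range is limited). The gripper opens to 88 mm and grips with 3 to 60 N. Pads are 20 mm wide; open, the fingers measure 115 mm over their backs; the gripper's body (75 mm by 178 mm) begins 61 mm behind the grasp point.
Start: joints at [-76.816, 5.22, 70.514, -0, 104.267, -3.249], TCP at [0.17, -0.576, 0.405] pointing down, gripper open.
Joint ranges: [-164.24, 164.24], [-49.07, 125.15], [9.68, 141.18], [-86.29, 266.29], [3.28, 154.24], [-151.56, 151.56]. Speed limits (degrees/s): [147.25, 147.25, 172.46, 180, 180, 180].

INTERFACE

Orientations are given as [roll, pitch, yaw] about the fixed x, y, z axes, in that order (R = Rz(yaw) Ry(pitch) Rx(roll)).
In Python, from station import r gives the robot as it stands. The module is installed in compiled form; this text tells all that it offers. Calls block until the motion is done:
- r.reach(position, orientation): joint-space move of the TCP to a pose.
- r.servo_line(position, rotation=None, speed=0.15): straight line of the TCP; rotation=None keeps the orientation; speed is the mean speed in m/s.
- r.move_joints(angles): joint-space move.
- r.let_go() and r.grab(squeeze=None): open the fingers fully, or close them until they stop; squeeze is the grip in N (None keeps the last).
- r.wait(seconds).
- r.inverse_kinematics(position, orientation): joint angles nearest the present ones, or None.
- r.sense(): the state.
- r.snapshot(name): name is "scene" or "top" or "wrist"; returns a dict with "frame" (480x640x3 uint8, red, green, blue), "fx", "fy", "cx", "cy" (pixels), "dist_coeffs" ([k1, k2, p1, p2, k3] as OpenCV has them; the pictures are not rectified), "R" (3x3) and "t" (3): a world point X has camera coordinates R X + t. Camera axes: x right, y down, z forward; pixel columns grow to the right and rows downward; lengths in m; the calibration is good to about 2 mm. A picture is of the moment at which its call begins. There is no depth.
A pose or a line that the arm cannot do raises r.IKError and nothing moves.
- r.hand_in(): hands the job in, once; it reports no verdict.
The state is a dict: "clock": time; "joints": joint angles; "joint_vel": joint speeds; "joint_torque": joint torques, N m; "tcp_pos": TCP position; "orientation": TCP orientation; "contact_force": force on the tool from outside, world axes, zero at the start; "torque": the same for the moment, N m; "opening": finger opening in m.
Only numpy, scipy, OpenCV 4.12 (cv2) and the standard library are available. Lean on these libraries where they do the work, as an engineer would, in place of code of your own. Each camera call takes 0.05 s, during which the arm holds its last target.

TASK

Open the basket clamp for the next, larger basket. First turn the hand crank clockwise (seen from above), one and a half to three turns, until the pointer of the crank-driven jaw stands level with the middle of its clip on the index rail; then pull the spring-loaded jaw outwards by its upright paddle until its pointer stands level with the middle of the other clip, and keep gripping it there: the job finishes while you are still holding the paddle against the spring. Leave the other things on the table where they are.

Things in the scene. Friction and masses are not known exactly. Their poses are not given: they have to be found in the camera images.
- clamp: basket clamp: plywood bed 160 (x) by 620 (y) by 20 mm fixed on the table; origin at table height on its mid-line, 290 mm from the crank end. Its y runs along the bed towards the crank, its x across the bed to the aluminium index rail (along y, at x = 70 mm, top at z = 34 mm); z up. Both jaws slide along y. Crank housing 80 x 80 mm at y = 220 mm, top 70 mm; spring end block at y = -310 mm, top 58 mm
- crank_axis (a point): point on the crank's upright axis, at the height of the middle of its knob (107 mm above the table). Clockwise from above drives the wound jaw towards the crank (+y of the clamp), 16 mm a turn; counter-clockwise brings it back. It is self-locking: pushing the jaw does not move it, and the crank stays where it is left. Crank arm below the knob: top at most 88 mm above the table
- knob_center (a point): centre of the crank's black upright round knob, 24 mm in diameter, 45 mm high (85 to 130 mm above the table), 45 mm from the crank's axis; at any angle at the start. About 3 N at the knob turns the crank. The knob spins freely on its pin, so a gripper may hold it all the way round without turning, or let go and grasp again
- wound_pointer (a point): tip of the steel pointer of the crank-driven (wound) jaw, the V-jaw nearer the crank; the pointer is a bar 3 mm wide reaching across to the index rail, tip 36 mm above the table. At the start it stands 24 to 46 mm short of its clip
- wound_clip: small dark steel clip on the index rail that marks where the wound jaw must go, the one nearer the crank; 8 mm wide along the rail (its y, same as the clamp's y), 18 mm across, 8 mm high; origin under its centre, on the rail
- paddle (a point): middle of the upright dark wooden paddle on the spring-loaded jaw, at the height to grip it (78 mm above the table); the paddle is 16 mm thick along the clamp's y, 46 mm wide along its x, top 100 mm above the table, free from z = 40 mm up
- sprung_jaw: the spring-loaded V-jaw with the paddle, farther from the crank; pulled out away from the crank (-y of the clamp), up to 75 mm. The spring draws it back with 4 N at rest and 1 N more for each 10 mm, and returns it when let go. Origin on the clamp's mid-line at table height, level with its pointer
- sprung_pointer (a point): tip of the spring-loaded jaw's steel pointer, a bar 3 mm wide reaching across to the index rail, tip 36 mm above the table; starts at the inner stop
- sprung_clip: the other such clip, which marks how far the spring-loaded jaw must be pulled (28 to 58 mm from rest); same size and axes as the first
- hoop: plain bamboo hoop lying flat, 124 mm across, 12 high; to be left alone; origin near its middle
- brush: glue brush lying flat, 170 mm long; to be left alone; origin near its middle
- glue: white glue bottle, 52 mm across, 130 high; to be left alone; origin near its middle
- mallet: wooden mallet lying down, 220 mm long; to be left alone; origin near its middle
- pin_cup: small steel cup, 64 mm across, 55 high; to be left alone; origin near its middle
- tape: roll of paper tape lying flat, 90 mm across, 22 high; to be left alone; origin near its middle
- basket: shallow pale basket, 150 mm across, 45 high, left of the clamp; to be left alone; origin near its middle

How it is judged:
By the outcome, as a careful person would: the job done as asked, in the order asked, and still so for the second after the job is handed in, while the arm keeps its last pose, push and grip.
It also fails if it takes over 72 s, if anything falls off the work surface, if the arm or the gripper's body presses on something with over 40 N, if the wrist force passes 120 N, or if a joint passes its speed limit or range.

## Working session

There is one attempt and no reset: what is moved stays moved. The work goes in short steps, each a Python script; the robot and the scene stay as the last script left them, time stands still between calls to the robot, and variables do not carry over. Pictures are saved under pics/ and viewed, and the job is handed in when it is done.

```bash
mkdir -p pics; ls; python3 - <<'E'
from station import r
import cv2
for n in("scene","top","wrist"):
    s=r.snapshot(n); cv2.imwrite(f"pics/{n}0.png",s["frame"][:,:,::-1]); print(n,s["fx"],s["cx"],s["cy"],s["dist_coeffs"],(-s["R"].T@s["t"]).round(3),s["R"].round(2).tolist())
s=r.sense();print(s)
E
```

```text
pics
scene 489.178244857682 321.2611057853624 248.41066366907975 [0.0083785 0.        0.        0.        0.       ] [ 1.027 -0.574  0.642] [[0.84, 0.55, -0.02], [0.29, -0.47, -0.83], [-0.46, 0.69, -0.56]]
top 488.0737464035317 320.3153250876608 244.5308868550565 [-0.06085343  0.          0.          0.          0.        ] [0.486 0.103 1.198] [[0.02, -1.0, 0.0], [-1.0, -0.02, -0.08], [0.08, -0.0, -1.0]]
wrist 357.48400481588226 321.78509230168345 240.21981135190896 [-0.00851688  0.          0.          0.          0.        ] [ 0.232 -0.556  0.384] [[0.28, -0.96, -0.0], [-0.93, -0.27, 0.24], [-0.23, -0.07, -0.97]]
{'clock': 0.15, 'joints': array([-7.68159831e+01,  5.25409395e+00,  7.05648716e+01, -8.63501354e-05,
        1.04265768e+02, -3.24822351e+00]), 'joint_vel': array([ 0.04638427, -0.21385382, -0.27461018,  0.04215853, -0.09590934,
       -0.02937214]), 'joint_torque': array([ 3.71785918e-04, -4.47045600e+01, -4.06906521e+01,  6.98205899e-02,
        2.74500711e-02, -1.00771247e-04]), 'tcp_pos': array([ 0.16974414, -0.57554709,  0.40376849]), 'orientation': array([-1.79915398e+02, -4.71759027e-03,  1.64322157e+01]), 'contact_force': array([-0.04791117, -0.27539175,  0.44503114]), 'torque': array([ 0.04175873, -0.02847977, -0.04011684]), 'opening': 0.08816497757981123}
```

View pics/top0.png

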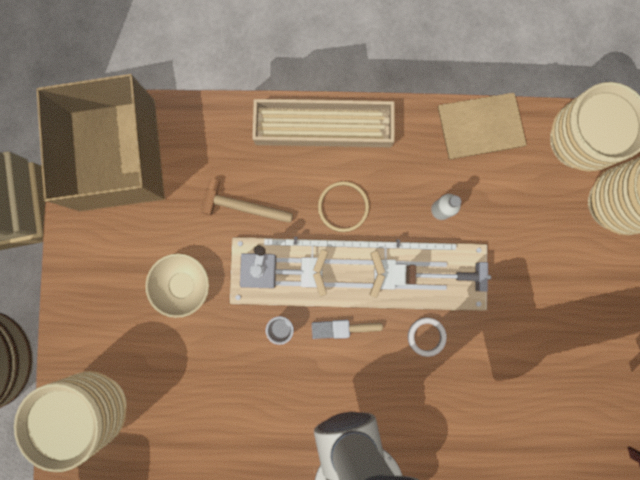

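View pics/scene0.png

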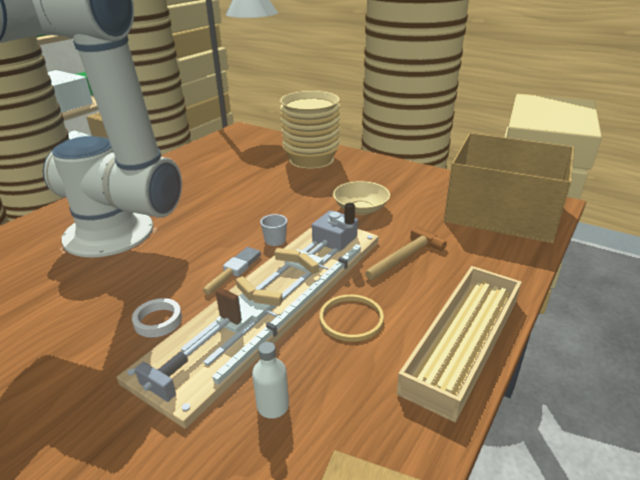

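The top view shows the clamp with its crank at the left (+y world) at about (258,268), the knob near (259,250), the paddle at (411,273) and the rail along row 243. I'll zoom in on it.

```bash
cat > h.py <<'E'
import numpy as np, cv2
from station import r
def ray(s,u,v):
    K=np.array([[s["fx"],0,s["cx"]],[0,s["fy"],s["cy"]],[0,0,1.]])
    p=cv2.undistortPoints(np.array([[[u,v]]],float),K,np.array(s["dist_coeffs"],float))[0,0]
    d=s["R"].T@np.array([p[0],p[1],1]); return -s["R"].T@s["t"], d/np.linalg.norm(d)
def onz(s,u,v,z):
    o,d=ray(s,u,v); return o+d*(z-o[2])/d[2]
def proj(s,X):
    K=np.array([[s["fx"],0,s["cx"]],[0,s["fy"],s["cy"]],[0,0,1.]])
    rv,_=cv2.Rodrigues(np.array(s["R"])); return cv2.projectPoints(np.array(X,float).reshape(-1,1,3),rv,np.array(s["t"],float),K,np.array(s["dist_coeffs"],float))[0][:,0]
def crop(s,x0,y0,w,h,f,name):
    im=s["frame"][y0:y0+h,x0:x0+w,::-1]; cv2.imwrite(name,cv2.resize(im,None,fx=f,fy=f,interpolation=cv2.INTER_CUBIC))
E
python3 - <<'E'
from h import *
s=r.snapshot("top")
crop(s,225,230,135,85,5.9,"pics/topA.png"); crop(s,360,230,135,85,5.9,"pics/topB.png")
s=r.snapshot("scene"); crop(s,200,190,200,150,4,"pics/scA.png")
for p in [(232,238),(487,243),(487,309),(230,303)]:
  print(onz(r.snapshot("top"),*p,.02))
E
```

```text
[0.5919102  0.31592662 0.02      ]
[ 0.59085849 -0.3055887   0.02      ]
[ 0.4306775  -0.30449041  0.02      ]
[0.4349463  0.31590928 0.02      ]
```

View pics/topA.png

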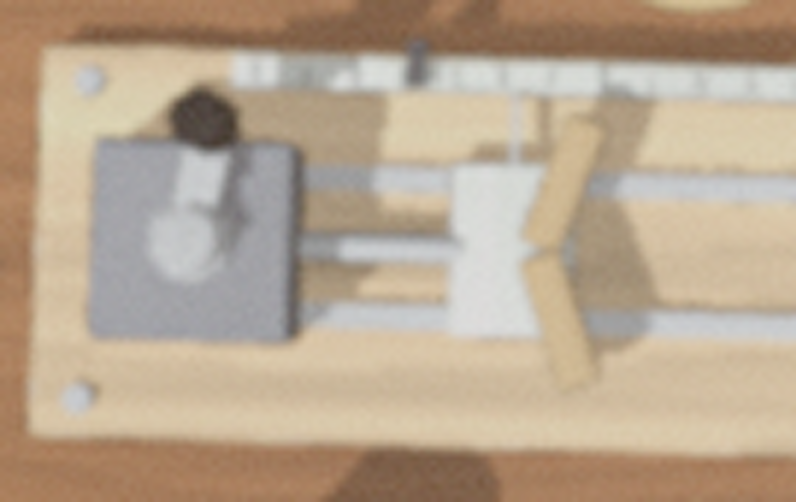

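View pics/topB.png

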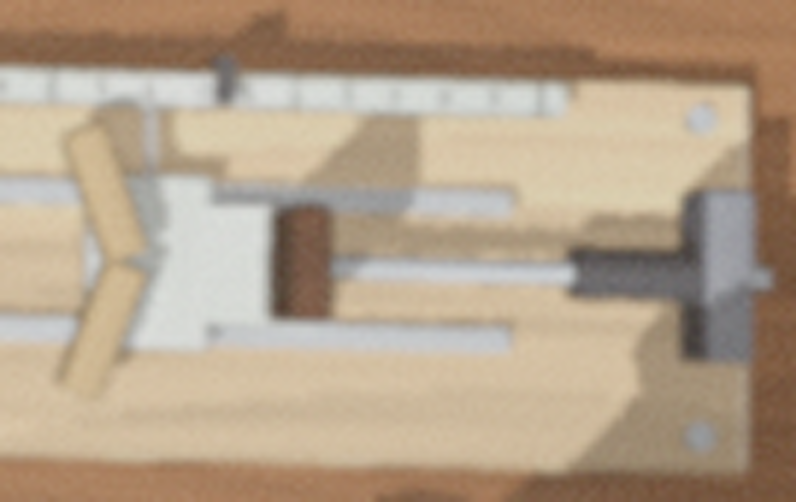

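View pics/scA.png

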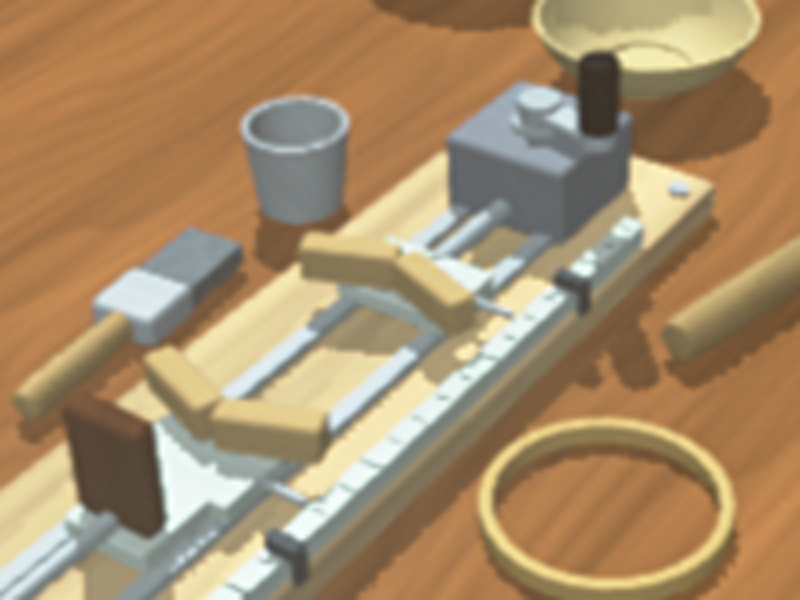

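The zoomed crops show the wound clip at about (416,63) and its pointer at (515,130) in A. In B the sprung clip is at (226,78), its pointer at (149,130) and the paddle top at (303,262).

```bash
cat >> h.py <<'E'
E
python3 - <<'E'
from h import *
s=r.snapshot("top")
A=lambda u,v,z:onz(s,225+(u+.5)/5.9-.5,230+(v+.5)/5.9-.5,z)
B=lambda u,v,z:onz(s,360+(u+.5)/5.9-.5,230+(v+.5)/5.9-.5,z)
c=np.array([A(43,47,.02),A(30,437,.02),B(752,85,.02),B(748,472,.02)])[:,:2]
print(c)
L=(c[0]+c[1])/2; R=(c[2]+c[3])/2; print("len",np.linalg.norm(L-R), "width",np.linalg.norm(c[0]-c[1]),np.linalg.norm(c[2]-c[3]))
ey=(L-R)/np.linalg.norm(L-R); ex=np.array([ey[1],-ey[0]]); O=(L+R)/2+ey*-.020+ey*0.0
# centre of bed is at y=-20mm
O=(L+R)/2+ey*.020
print("O",O,"yaw",np.degrees(np.arctan2(-ey[0],ey[1])))
def q(n,P): d=P[:2]-O; print(n,P.round(4),"clamp mm",(d@ex*1e3).round(1),(d@ey*1e3).round(1))
q("hub",A(183,245,.092)); q("knobtop",A(203,112,.130)); q("wclip",A(418,50,.042)); q("wptr",A(516,130,.036)); q("sclip",B(226,68,.042)); q("sptr",B(149,130,.036)); q("paddle",B(305,262,.1))
q("housing",(A(92,140,.07)+A(300,140,.07)+A(90,338,.07)+A(296,340,.07))/4)
E
```

```text
[[ 0.59299945  0.31627174]
 [ 0.43336893  0.3166605 ]
 [ 0.58843071 -0.30567012]
 [ 0.42925203 -0.3029245 ]]
len 0.6207786192702468 width 0.15963099089372465 0.15920235561941723
O [0.5111527  0.02608392] yaw -0.400830653842917
hub [0.5111 0.2469 0.092 ] clamp mm -1.6 220.8
knobtop [0.5598 0.2358 0.13  ] clamp mm 47.2 210.1
wclip [0.5925 0.1608 0.042 ] clamp mm 80.4 135.2
wptr [0.5613 0.1207 0.036 ] clamp mm 49.4 95.0
sclip [ 0.5896 -0.0833  0.042 ] clamp mm 79.2 -108.9
sptr [ 0.5643 -0.0531  0.036 ] clamp mm 53.7 -78.9
paddle [ 0.5106 -0.1047  0.1   ] clamp mm 0.3 -130.8
housing [0.5139 0.2453 0.07  ] clamp mm 1.2 219.3
```

```bash
python3 - <<'E'
from h import *
r.reach([0.5598,0.2358,0.36],[180,0,-0.4])
s=r.snapshot("wrist"); cv2.imwrite("pics/w1.png",s["frame"][:,:,::-1]); st=r.sense(); print(st["clock"],st["tcp_pos"],st["orientation"],st["contact_force"])
E
```

```text
3.7083 [0.56008571 0.23512153 0.36005764] [ 1.79992832e+02 -8.02051616e-03 -4.61523230e-01] [ 0.38416526 -0.0999065   0.79488417]
```

View pics/w1.png

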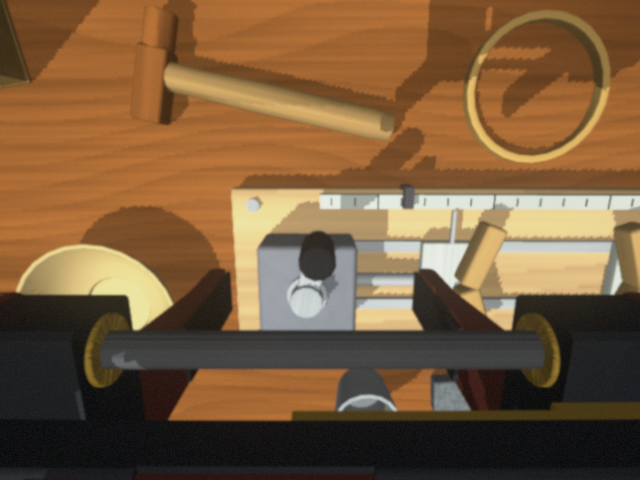

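The wrist view shows the knob's top at about (319,243), the hub at (307,294), the wound clip at (408,192) and the pointer at (455,220).

```bash
python3 - <<'E'
from h import *
s=r.snapshot("wrist"); crop(s,230,170,260,160,3,"pics/w1c.png")
g=cv2.cvtColor(s["frame"],cv2.COLOR_RGB2HSV)
m=((g[:,:,2]<75)).astype(np.uint8); m[:225]=0;m[290:]=0;m[:,:295]=0;m[:,345:]=0
ys,xs=np.nonzero(m);print(xs.min(),xs.max(),ys.min(),ys.max())
for u,v,z in [(319,243,.13),(307,292,.092),(408,187,.042),(454.5,215,.036)]: print(onz(s,u,v,z))
E
```

```text
295 344 232 279
[0.57179974 0.2378682  0.13      ]
[0.52466439 0.24757059 0.092     ]
[0.59655261 0.16450694 0.042     ]
[0.57164137 0.1217749  0.036     ]
```

View pics/w1c.png

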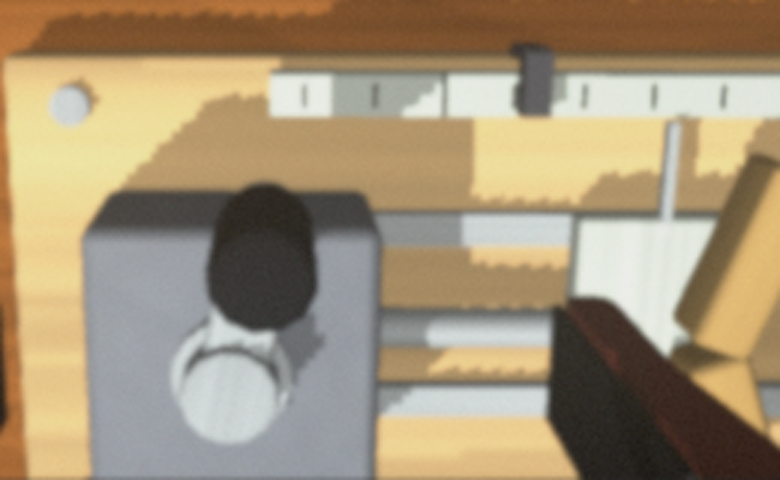

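In the crop the knob's top disc is centred at (262,278), i.e. pixel (317.2,262.5). The hub top is at (306.5,301.5), the clip centre line at crop x≈534 and the pointer at crop x≈671.

```bash
python3 - <<'E'
from h import *
s=r.snapshot("wrist")
f=lambda u,v:(230+(u+.5)/3-.5,170+(v+.5)/3-.5)
for n,p,z in [("knob",(262,278),.13),("hub",(230,397),.1),("clip",(537,65),.042),("clipfront",(538,112),.042),("ptr",(674,124),.036),("ptr2",(668,215),.036)]: print(n,onz(s,*f(*p),z))
E
```

```text
knob [0.55951451 0.23930005 0.13      ]
hub [0.5201638  0.24788268 0.1       ]
clip [0.59293877 0.16385687 0.042     ]
clipfront [0.57981396 0.16293296 0.042     ]
ptr [0.57510407 0.12227505 0.036     ]
ptr2 [0.548213   0.12188201 0.036     ]
```

```bash
python3 - <<'E'
from h import *
r.servo_line([0.5597,0.2378,0.278],[180,0,-0.4],speed=.12)
r.grab(10)
r.wait(.3)
st=r.sense(); print(st["clock"],st["tcp_pos"],st["contact_force"],st["opening"])
s=r.snapshot("wrist"); cv2.imwrite("pics/w2.png",s["frame"][:,:,::-1])
s=r.snapshot("scene"); crop(s,250,130,200,150,4,"pics/s2.png")
E
```

```text
5.9417 [0.55967281 0.23786198 0.2779512 ] [-0.86225562  0.25885601  0.45663616] 0.02361386383113398
```

View pics/w2.png

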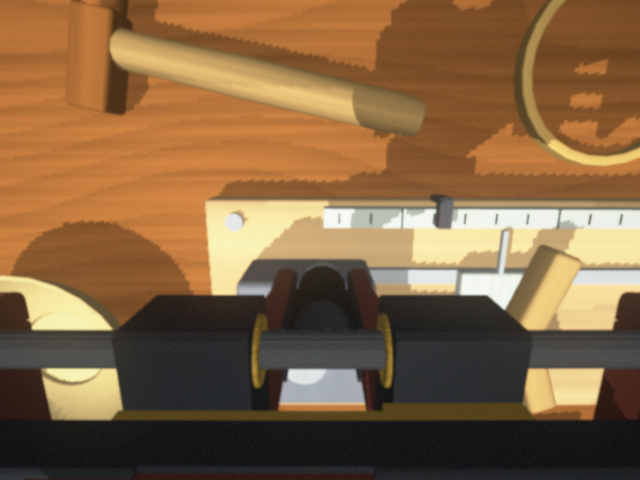

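View pics/s2.png

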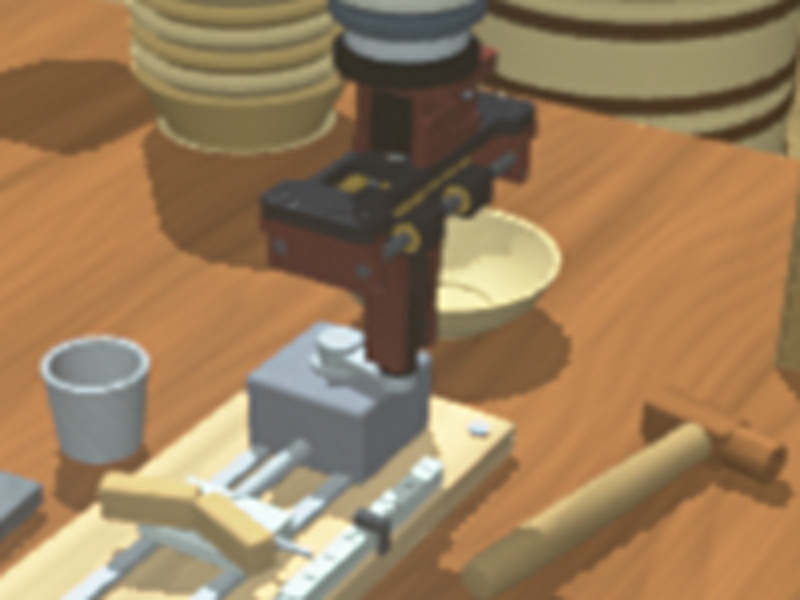

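```bash
cat >> h.py <<'E'
def arc(c,R,a0,a1,step=15,speed=.1,z=.278,yaw=-.4):
    n=max(1,int(np.ceil(abs(a1-a0)/step))); log=[]
    for a in np.linspace(a0,a1,n+1)[1:]:
        t=np.radians(a); e=np.array([np.cos(t),np.sin(t)])
        r.servo_line([c[0]+R*e[0],c[1]+R*e[1],z],speed=speed)
        st=r.sense(); f=st["contact_force"]; p=st["tcp_pos"][:2]-c; 
        log.append((a,f[0],f[1],f[2],f[:2]@e,f[:2]@[e[1],-e[0]],np.hypot(*p)*1e3,st["clock"],st["opening"]*1e3))
        if np.linalg.norm(f)>30: print("STOP force"); break
    return np.array(log)
E
python3 - <<'E'
from h import *
np.set_printoptions(suppress=True,precision=2,linewidth=150)
c=np.array([.5145,.2455])
print(arc(c,.0455,-10,-100))
s=r.snapshot("wrist"); cv2.imwrite("pics/w3.png",s["frame"][:,:,::-1])
E
```

```text
[[ -25.     -2.3    -1.     -0.11   -1.66    1.88   45.38    6.32   23.81]
 [ -40.     -5.98    1.77    0.88   -5.72    2.49   45.      6.58   23.69]
 [ -55.     -5.88    4.43    0.69   -7.      2.27   44.59    6.85   23.93]
 [ -70.     -4.59    6.2     0.45   -7.39    2.19   44.23    7.12   23.77]
 [ -85.     -3.24    7.74   -1.33   -8.      2.55   43.97    7.38   24.09]
 [-100.     -0.73    9.48   -2.49   -9.21    2.36   43.86    7.65   23.48]]
```

View pics/w3.png

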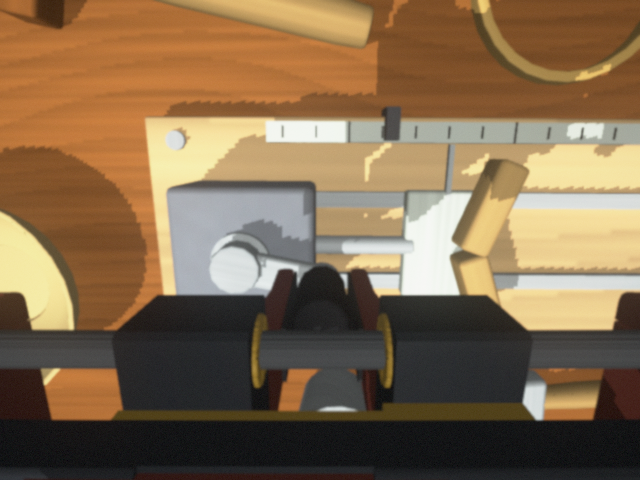

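The crank follows at about 2.5 N tangential. The knob is still between the pads at (322,290), and the hub is at (236,265). I'll refine the centre from the forces and carry on.

```bash
python3 - <<'E'
from h import *
np.set_printoptions(suppress=True,precision=2,linewidth=150)
c=np.array([.5137,.2467])
print(arc(c,.045,-101,-370,step=15))
s=r.snapshot("wrist"); cv2.imwrite("pics/w4.png",s["frame"][:,:,::-1])
E
```

```text
[[-115.94    0.08    5.48   -1.45   -4.96    2.32   44.02    7.99   23.87]
 [-130.89    3.06    6.65   -2.76   -7.03    2.04   43.97    8.26   23.53]
 [-145.83    4.58    5.93   -3.86   -7.12    2.34   43.92    8.53   23.91]
 [-160.78    6.22    3.85   -3.57   -7.14    1.59   43.91    8.79   23.8 ]
 [-175.72    5.89    2.94   -4.74   -6.09    2.49   43.94    9.06   23.78]
 [-190.67    5.6     1.38   -3.3    -5.24    2.39   44.08    9.32   23.83]
 [-205.61    6.7    -0.27   -2.74   -6.16    2.66   44.3     9.59   24.23]
 [-220.56    5.64   -1.71   -1.8    -5.4     2.37   44.52    9.86   23.96]
 [-235.5     4.97   -1.42   -2.23   -3.99    3.29   44.78   10.12   23.68]
 [-250.44    3.17   -0.76   -1.1    -1.77    2.73   45.06   10.39   24.13]
 [-265.39    1.04    1.28   -0.83    1.19    1.14   45.34   10.66   23.98]
 [-280.33    2.79    4.09   -1.25    4.53    2.01   45.56   10.93   23.58]
 [-295.28    3.12    6.38   -2.49    7.11    0.1    45.72   11.19   23.85]
 [-310.22    6.16    6.76   -3.66    9.14    0.34   45.79   11.46   23.89]
 [-325.17    7.28    4.39   -3.82    8.48    0.55   45.79   11.72   23.7 ]
 [-340.11    8.04    1.79   -2.58    8.18    1.05   45.7    11.99   23.94]
 [-355.06    6.69   -0.19   -2.16    6.65    0.77   45.64   12.26   23.94]
 [-370.      5.07   -4.09   -1.47    5.7     3.15   45.59   12.53   24.17]]
```

View pics/w4.png

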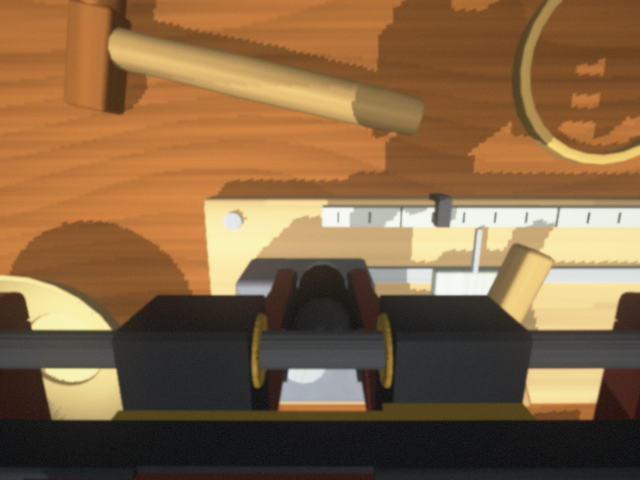

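After one turn the pointer is at about (479,245) and the clip at (441,212). I'll measure the gap and go another turn.

```bash
python3 - <<'E'
from h import *
np.set_printoptions(suppress=True,precision=2,linewidth=150)
s=r.snapshot("wrist"); crop(s,400,180,130,100,6,"pics/w4c.png")
c=np.array([.5143,.2473])
L=arc(c,.045,-370,-730,step=15); print(abs(L[:,4]).max(),L[-1])
s=r.snapshot("wrist"); crop(s,400,180,130,100,6,"pics/w5c.png")
E
```

```text
6.203792845537627 [-730.      4.42   -3.95    0.81    5.04    3.12   45.31   19.02   23.75]
```

View pics/w4c.png

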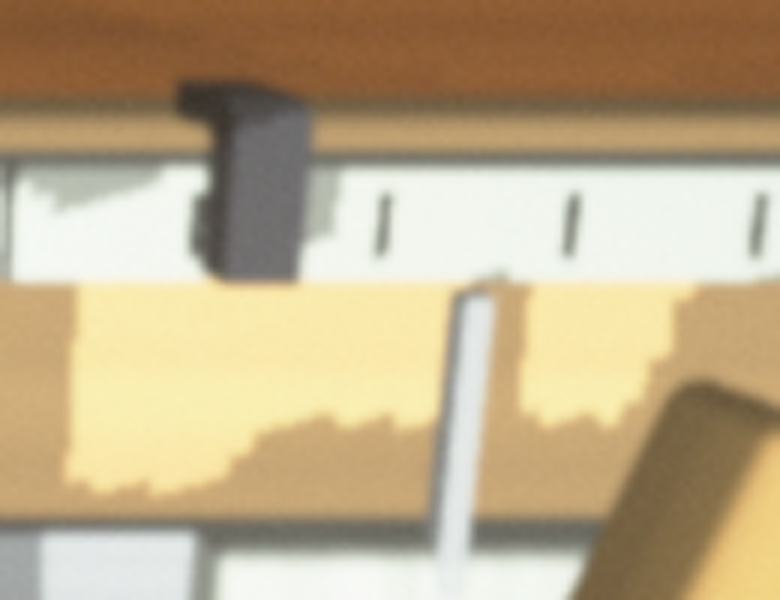

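View pics/w5c.png

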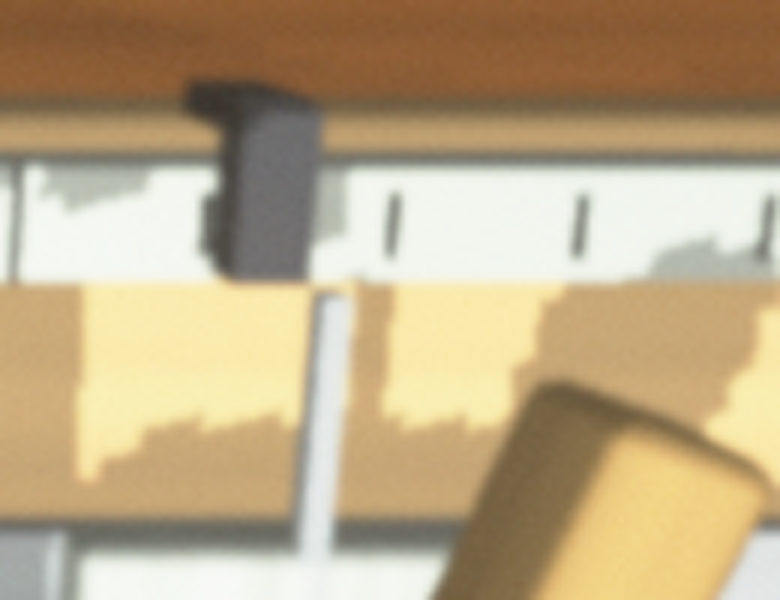

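```bash
python3 - <<'E'
from h import *
s=r.snapshot("wrist")
f=lambda u,v:(400+(u+.5)/6-.5,180+(v+.5)/6-.5)
C=lambda *p:onz(s,*f(*p),.042);P=lambda *p:onz(s,*f(*p),.036)
c=(C(272,278)); p=P(333,300); c2=C(286,130);p2=P(313,540)
print(c,c2,p,p2,C(237,278)[1]-C(307,278)[1],P(317,300)[1]-P(350,300)[1])
print(onz(s,*f(261,278),.042)-onz(s,*f(475,300),.036))
print(r.sense()["tcp_pos"])
E
```

```text
[0.57924205 0.16308018 0.042     ] [0.59452883 0.1627709  0.042     ] [0.57554795 0.15430082 0.036     ] [0.5487702 0.1543423 0.036    ] 0.007228353021024453 0.003513349115425002
[0.0038518  0.02504558 0.006     ]
[0.55879806 0.2388037  0.278119  ]
```

```bash
python3 - <<'E'
from h import *
np.set_printoptions(suppress=True,precision=2,linewidth=150)
c=np.array([.5143,.2473])
L=arc(c,.045,-730,-925,step=15); print(abs(L[:,4]).max(),L[-1])
r.wait(.2)
s=r.snapshot("wrist"); cv2.imwrite("pics/w6.png",s["frame"][:,:,::-1])
E
```

```text
5.556217102051907 [-925.      5.06   -0.98    0.41   -5.      1.25   44.74   22.58   23.96]
```

View pics/w6.png

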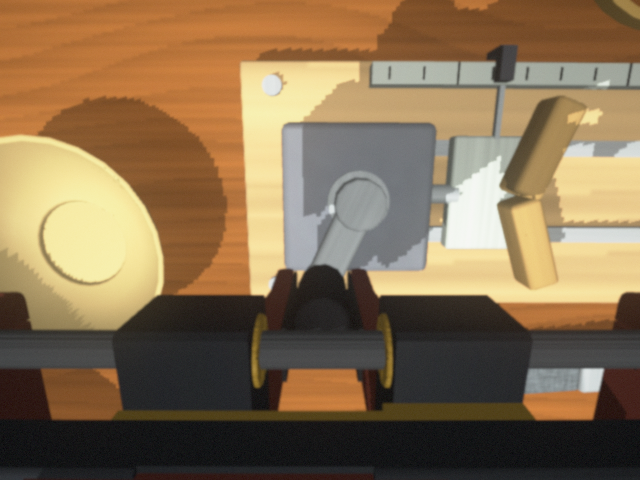

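```bash
cat > m.py <<'E'
from h import *
import sys
s=r.snapshot("wrist"); crop(s,450,30,130,100,6,"pics/%s.png"%sys.argv[1])
E
python3 m.py w6c
```

```text
(no output)
```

View pics/w6c.png

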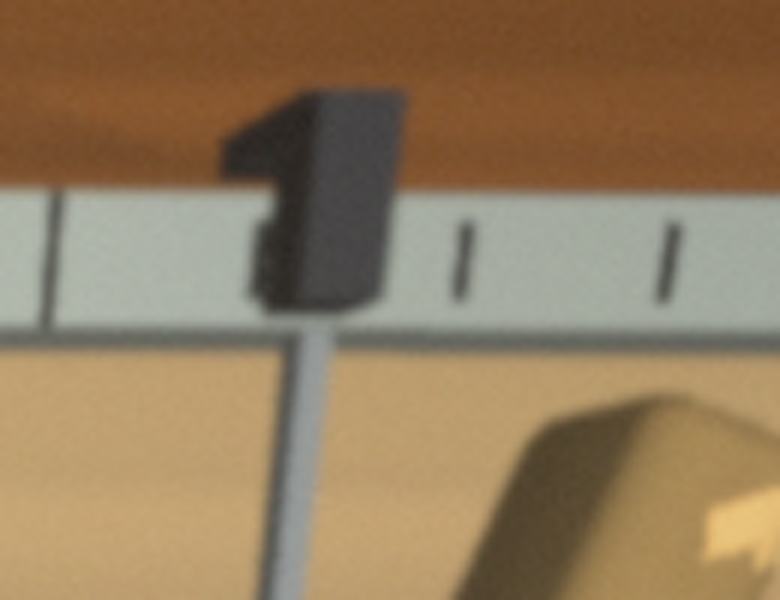

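The clip's top face runs from x=299 to 384 at row 300, and the pointer's lit top from 299 to 333 at row 345.

```bash
python3 - <<'E'
from h import *
s=r.snapshot("wrist")
f=lambda u,v:(450+(u+.5)/6-.5,30+(v+.5)/6-.5)
C=lambda *p:onz(s,*f(*p),.042);P=lambda *p:onz(s,*f(*p),.036)
print(C(299,300),C(384,300),C(318,95),C(405,95),P(299,345),P(333,345),P(270,590),P(303,590))
# clip base on rail z=.034
print(onz(s,*f(266,303),.034), onz(s,*f(340,317),.034))
# sensitivity of pointer z
print(onz(s,*f(316,345),.034)[1],P(316,345)[1])
# vs. top camera
E
```

```text
[0.57835892 0.1670571  0.042     ] [0.57832445 0.15906018 0.042     ] [0.59588546 0.16717551 0.042     ] [0.59585672 0.15915372 0.042     ] [0.57538977 0.16384628 0.036     ] [0.57537479 0.16054462 0.036     ] [0.55268405 0.16428429 0.036     ] [0.55266633 0.16099884 0.036     ]
[0.57954738 0.16654469 0.034     ] [0.57824584 0.15918409 0.034     ]
0.1612513364571937 0.16219559764266683
```

```bash
python3 - <<'E'
from h import *
np.set_printoptions(suppress=True,precision=2,linewidth=150)
c=np.array([.5143,.2473])
L=arc(c,.045,-925,-934,step=15); print(L[-1])
r.let_go()
p=r.sense()["tcp_pos"]; r.servo_line([p[0],p[1],.34],speed=.15)
r.servo_line([.53,.163,.34],speed=.25); r.wait(.15)
s=r.snapshot("wrist"); cv2.imwrite("pics/w7.png",s["frame"][:,:,::-1]); print(r.sense()["clock"],-s["R"].T@s["t"])
crop(s,260,110,130,100,6,"pics/w7c.png")
s=r.snapshot("top"); crop(s,225,230,135,85,5.9,"pics/top7.png")
E
```

```text
[-934.      4.87   -2.8     0.91   -5.6     0.4    44.77   23.18   23.92]
25.6667 [0.59 0.17 0.32]
```

View pics/w7.png

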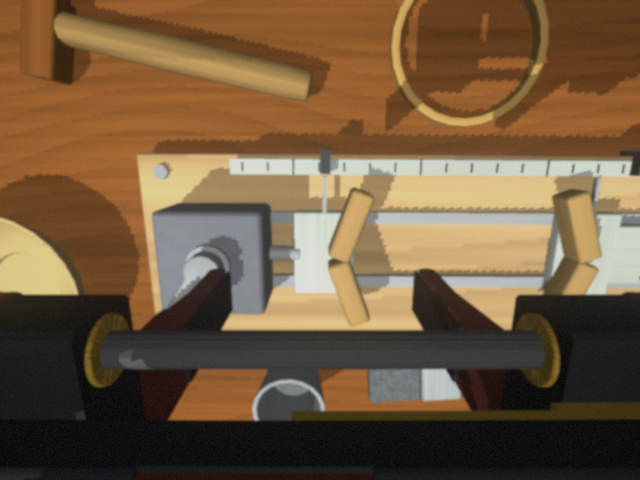

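View pics/w7c.png

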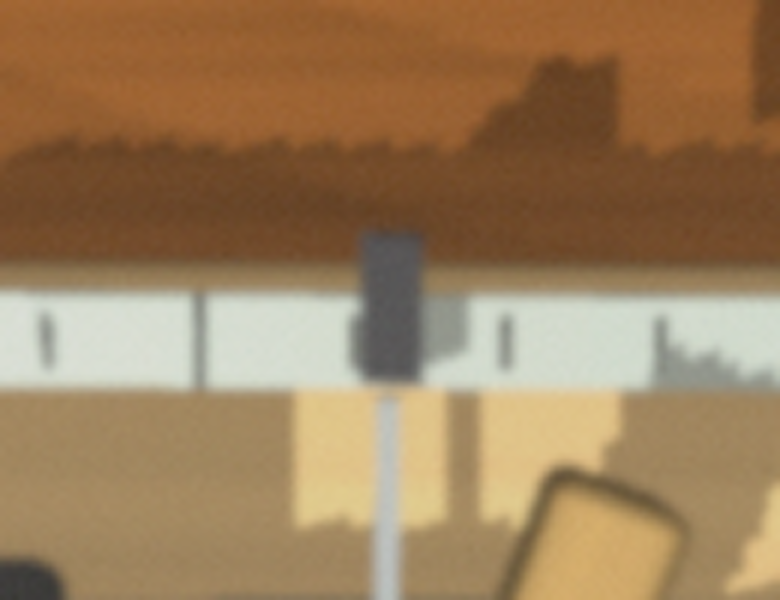

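The straight-down view shows the wound pointer at crop x≈388 and the clip centre at 391. That is within about 0.5 mm, so I'm moving on to the paddle.

```bash
python3 - <<'E'
from h import *
r.servo_line([.512,-.105,.34],speed=.35); r.wait(.15)
s=r.snapshot("wrist"); cv2.imwrite("pics/w8.png",s["frame"][:,:,::-1]); print(r.sense()["clock"])
E
```

```text
26.8333
```

View pics/w8.png

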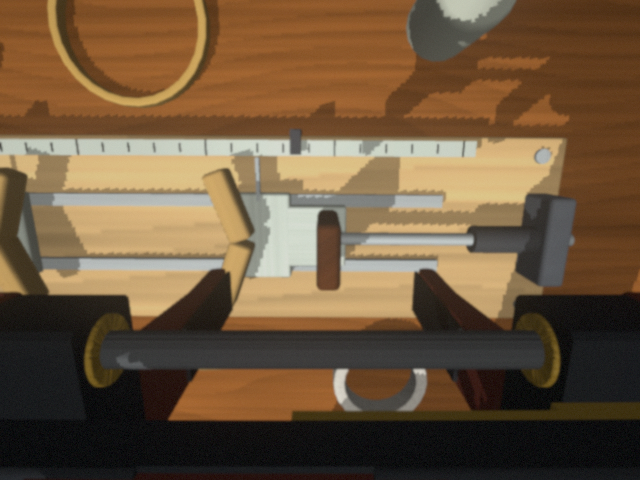

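View pics/top7.png

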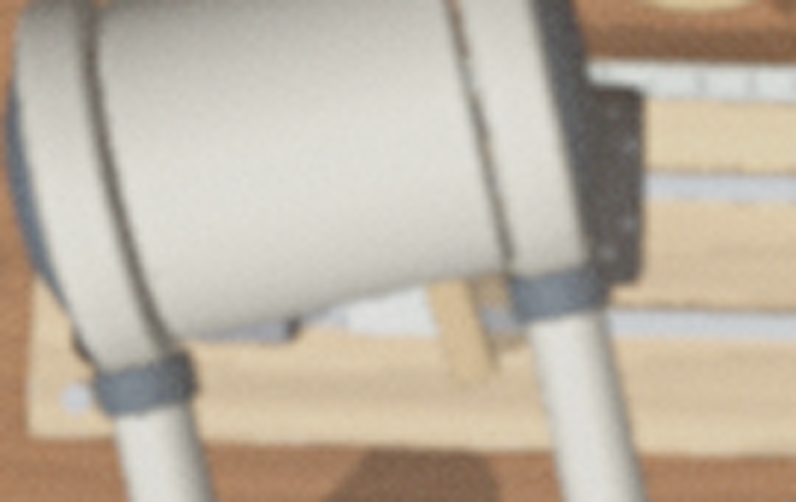

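The wrist view shows the paddle at x=317–340, y=210–290. The sprung clip is at (296,141) and its pointer at (258,172).

```bash
python3 - <<'E'
from h import *
s=r.snapshot("wrist")
for u,v in [(317,287),(340,287),(329,216),(329,288),(329,240)]: print(onz(s,u,v,.1))
print("clip",onz(s,296,150,.042),"ptr",onz(s,258.5,168,.036))
E
```

```text
[ 0.49162901 -0.09897626  0.1       ]
[ 0.49155017 -0.11405112  0.1       ]
[ 0.53873597 -0.10686661  0.1       ]
[ 0.49088964 -0.10684107  0.1       ]
[ 0.52331826 -0.10685803  0.1       ]
clip [ 0.57908179 -0.08309559  0.042     ] ptr [ 0.56565922 -0.05310808  0.036     ]
```

```bash
python3 - <<'E'
from h import *
np.set_printoptions(suppress=True,precision=4)
r.servo_line([.5115,-.118,.30],speed=.15)
r.servo_line([.5115,-.118,.241],speed=.08)
st=r.sense(); print(st["contact_force"],st["clock"])
r.grab(25); r.wait(.2)
st=r.sense(); print(st["contact_force"],st["opening"],st["tcp_pos"],st["clock"])
s=r.snapshot("wrist"); cv2.imwrite("pics/w9.png",s["frame"][:,:,::-1])
E
```

```text
[ 0.0294 -0.2077  0.5612] 28.2
[-0.3788  5.3755  1.218 ] 0.015808764349117408 [ 0.5115 -0.1174  0.241 ] 29.5
```

View pics/w9.png

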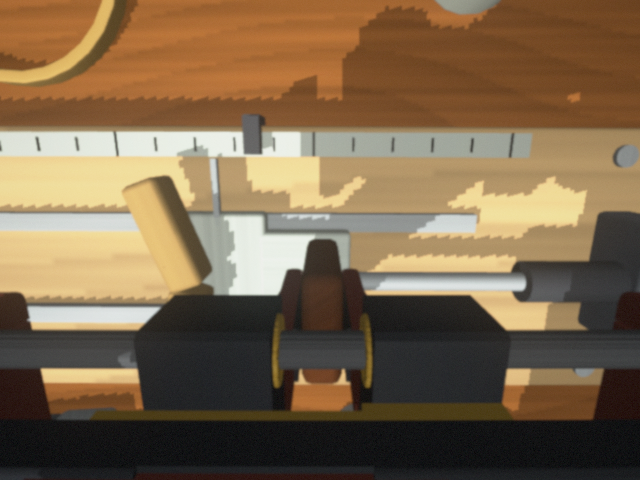

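The paddle is gripped (opening 15.8 mm). The pointer is at (214,163) and the clip at (253,147). Next I measure the gap, pull most of it, and re-measure.

```bash
python3 - <<'E'
from h import *
s=r.snapshot("wrist")
c=onz(s,254,150,.042);p=onz(s,214.5,162,.036); g=p[1]-c[1]; print(c,p,g)
q=r.sense()["tcp_pos"]
r.servo_line([.5115,-.118-(g-.001),.241],speed=.05); r.wait(.3)
st=r.sense(); print(st["contact_force"],st["opening"],st["tcp_pos"],st["clock"])
s=r.snapshot("wrist"); cv2.imwrite("pics/w10.png",s["frame"][:,:,::-1]); crop(s,230,100,130,100,6,"pics/w10c.png")
E
```

```text
[ 0.57797278 -0.08342956  0.042     ] [ 0.5722833  -0.06198167  0.036     ] 0.02144789521687493
[-1.33579353  6.07310175  1.40790813] 0.015656401479444942 [ 0.51140999 -0.13759327  0.24096049] 30.4583
```

View pics/w10.png

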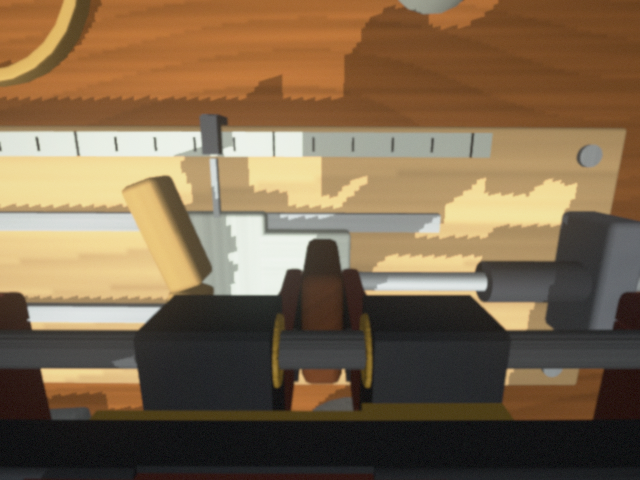

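View pics/w10c.png

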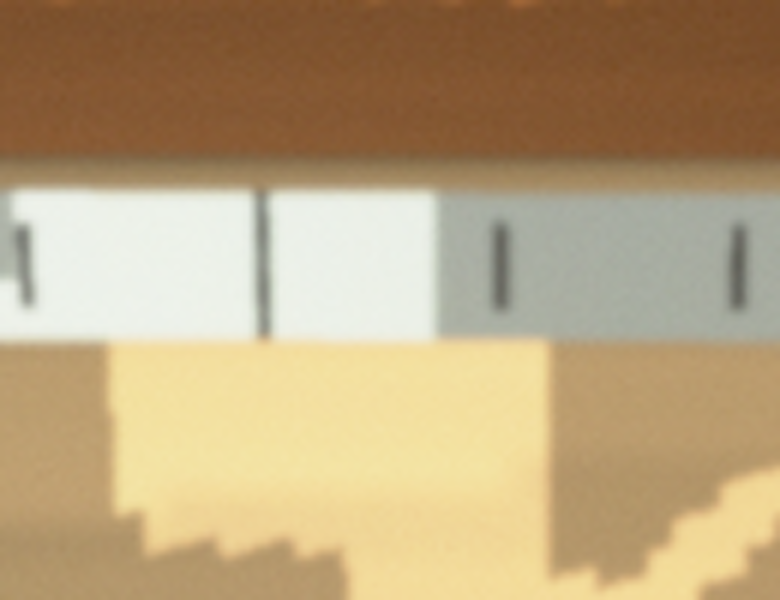

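The pointer is now close, at about (214,160) with the clip at (212,140). My crop missed them, so I'm taking it again.

```bash
python3 - <<'E'
from h import *
s=r.snapshot("wrist"); crop(s,150,95,130,100,6,"pics/w11c.png")
E
```

```text
(no output)
```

View pics/w11c.png

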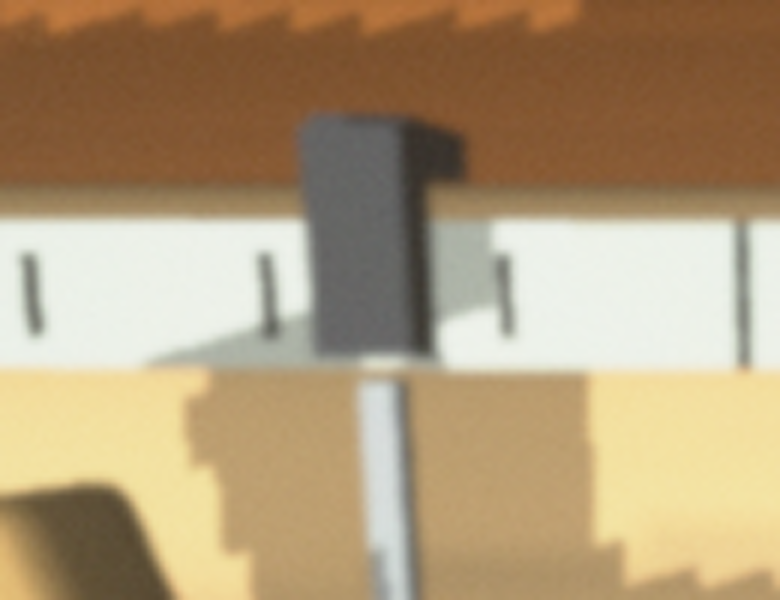

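```bash
python3 - <<'E'
from h import *
s=r.snapshot("wrist")
f=lambda u,v:(150+(u+.5)/6-.5,95+(v+.5)/6-.5)
a=[onz(s,*f(u,345),.042) for u in(317,413)];b=[onz(s,*f(u,385),.036) for u in(361,399)]
c=np.mean(a,0);p=np.mean(b,0);print(a,b,c,p,p[1]-c[1], onz(s,*f(380,385),.037)[1]-c[1])
E
```

```text
[array([ 0.57697559, -0.07837384,  0.042     ]), array([ 0.57690857, -0.08618076,  0.042     ])] [array([ 0.57367732, -0.07984215,  0.036     ]), array([ 0.5736503 , -0.08304941,  0.036     ])] [ 0.57694208 -0.0822773   0.042     ] [ 0.57366381 -0.08144578  0.036     ] 0.0008315229492946719 0.0005314124311800589
```

```bash
python3 - <<'E'
from h import *
r.servo_line([.5115,-.1392,.241],speed=.02); r.wait(.5)
st=r.sense(); print(st["contact_force"],st["opening"],st["tcp_pos"],st["clock"])
s=r.snapshot("wrist"); crop(s,150,95,130,100,6,"pics/w12c.png")
s=r.snapshot("scene"); crop(s,200,190,200,150,4,"pics/s12.png")
E
```

```text
[-2.16073553  6.11464714  1.11005886] 0.01587596376958724 [ 0.51139877 -0.1382942   0.24095212] 31.3583
```

View pics/w12c.png

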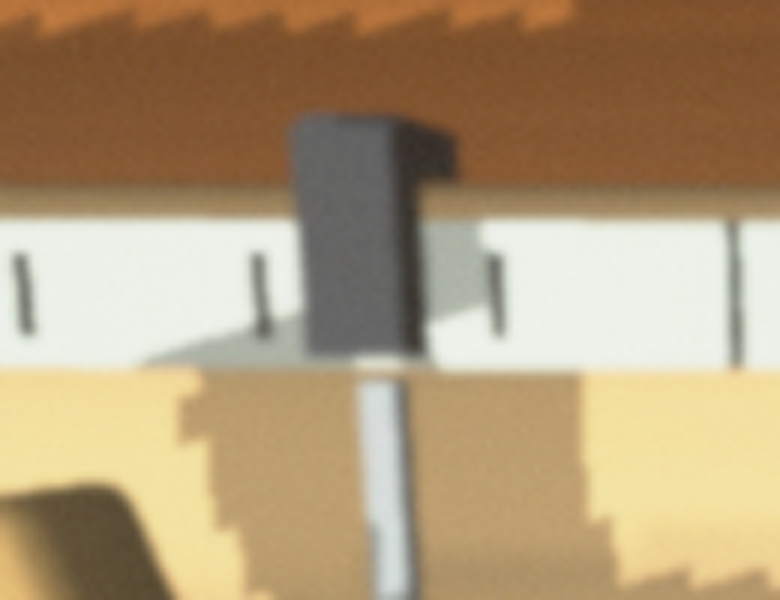

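View pics/s12.png

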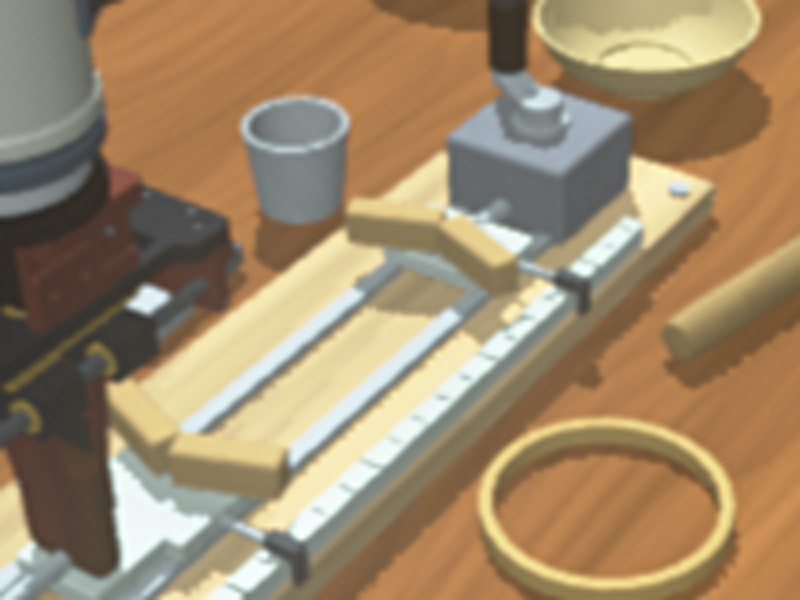

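Both pointers now sit level with their clips: in this view the sprung pointer at crop x≈379 and the clip centre at 356, which is level once the height difference is allowed for. The grip is holding, so I'm handing in.

```bash
python3 - <<'E'
from h import *
s=r.snapshot("wrist")
f=lambda u,v:(150+(u+.5)/6-.5,95+(v+.5)/6-.5)
c=onz(s,*f(356,345),.042);p=onz(s,*f(380,385),.036);print((p-c)*1e3, r.sense()["opening"],r.sense()["clock"])
r.hand_in()
E
```

```text
[-3.28465337  0.1008272  -6.        ] 0.015914396835599153 31.5083
the job is handed in; nothing more can be done
```

I opened the clamp in the order asked and handed the job in at about 31.5 s, with the gripper still holding the paddle against the spring.

- **Crank:** I turned it about 2.57 turns clockwise. Seen from straight above, the wound pointer then stood about 0.5 mm past the middle of its clip, within reading error. I didn't measure it again after that, but it still looked level with its clip in the scene picture taken just before hand-in.
- **Paddle:** I gripped it at 25 N and pulled the jaw out about 30 mm. The last wrist-camera reading put the sprung pointer 0.1 mm from the middle of its clip. That could be off by about 0.4 mm, because I took the pointer's top to be exactly 36 mm high.
- **Forces:** The highest force I read was about 10 N, while cranking, and the hold on the paddle was about 6 N at the end.
- **Other objects:** I saw no contact with the loose things on the table. The last picture shows only the cup, hoop, mallet and basket, all where they were.

The camera views disagreed by 2–3 mm on absolute positions, so I relied on pointer-to-clip differences within a single picture. No check failed.

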